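Tighten the scoreboard control box's battery cover in crisscross order

ROBOT

A 7-joint arm with a two-finger parallel gripper is mounted at the origin on the work surface. World frame = base frame: x ahead of the robot, y to its left, z up, the work surface at z = 0. Lengths are in m, angles in rad, forces in N, time in s.
With the tool pointing down it reaches from about 0.4 to 0.9 m from the base axis. Payload 5.5 kg.
Tool frame: the origin (TCP) lies midway between the tips of the shut fingers; the grasp point (between the pads) lies 19 mm behind it; z points along the fingers, y is the line along which they close (so a half turn about z gives the same grasp; the last joint's range is limited). The gripper opens to 85 mm and grips with 20 to 120 N. Pads are 22 mm wide; open, the fingers measure 114 mm over their backs; the gripper's body (76 mm by 85 mm) begins 54 mm behind the grasp point. The pads swing forward as they close: fully open they stand 13 mm farther back than shut.
Start: joints at [1.41, 0.501, -0.427, 1.55, 0.221, 1.138, -0.21], TCP at [0.267, -0.592, 0.192] pointing down, gripper open.
Joint ranges: [-2.88, 2.88], [-0.31, 2.03], [-1.54, 1.56], [0.2, 2.42], [-1.41, 4.55], [0.19, 2.02], [-2.57, 2.57]. Speed limits (rad/s): [2.57, 2.57, 3.14, 3.14, 3.14, 3.14, 3.14].

INTERFACE

Orientations are given as a unit quaternion [w, x, y, z].
In Python, from bench import sense, snapshot, finish_job gives the robot as it stands.
- The arm moves only by the shell command python3 -m crank 'ROWS' [OPENING] [FORCE]. ROWS is text: rows parted by semicolons, each of 6 numbers parted by spaces: the shift along the tool's x, y, z in cm, then the turn, a rotation vector about the tool's x, y, z in rad. A call has 1 to 12 rows; each row shifts and turns the commanded pose from where the row before left it, along the tool's axes as they then stand; what a row does not reach is not made up. A row lasts 1/12 s, in which the tool goes at most 41.7 mm and 7.16 degrees, less where a joint would pass 70% of its speed; a pose out of reach is approached as far as the arm can. A call is refused whole if a number of a shift passes 4.17 or a number of a turn 0.125, either way. A call with a gripper value outside its range is refused whole. OPENING is the closure, from 0 (fully open) to 1 (shut), set as the call begins (- or left out, the last holds). The fingers move at their own pace and stop on an object; FORCE is the grip in N (left out, the last holds). Time passes only in rows, so rows that do not move let the fingers close. It gives the time, the measured TCP pose, the force, the opening and the grip force at its end, in the units of the state.
- sense(): the state, without advancing time (a new reading comes with each control period).
- snapshot(name): name is "scene" or "top" or "wrist"; returns a dict with "image" (420x560x3 uint8, red, green, blue), "fov_y" (degrees; the focal length in pixels is half the picture's height over the tangent of half this angle, whatever the lens; pixels are square), "cx", "cy" (the principal point, pixels), "camera_from_world" (4x4, takes a point from world to camera coordinates); the wrist camera has in their place "T_tool_cam" (4x4, takes a point from camera to tool coordinates, whose origin is the TCP and whose axes are the flange's). Camera axes: x right, y up, looking along -z (the intrinsics and any distortion apply to the point x, -y, -z); pixel columns grow to the right and rows downward; lengths in m; the calibration is good to about 2 mm. The wrist camera is an equidistant fisheye: a pixel r from the principal point sees the ray r / f radians off the axis. A picture is of the moment at which its call begins: read the wrist's pose just before it. There is no depth.
- finish_job(): hands the job in; it is judged then, once.
The state is a dict: "time": time; "q": joint angles; "joint_vel": joint speeds; "joint_efforts": joint torques, N m; "ee_pos": TCP position; "tool_rot": TCP orientation; "ft_force": force on the tool from outside, world axes, zero at the start; "moment": the same for the moment, N m; "grip_width": finger opening in m; "finger_force": force on a finger pad.
Only numpy, scipy, OpenCV 4.12 (cv2) and the standard library are available. Lean on these libraries where they do the work, as an engineer would, in place of code of your own. Each camera call takes 0.05 s, during which the arm holds its last target. There are 200 camera calls.

TASK

Tighten the four wing knobs on the scoreboard control box's sloping battery cover evenly, in two passes: first turn each knob clockwise until its green-tipped end points at its yellow dot, working crisscross (after the first knob do the one diagonally opposite, then the other two), and only when all four are there go round crisscross again and turn each to its red dot, where it stops. Do not disturb the things lying around, and leave the cover with all four knobs fully tight.

Things in the scene. Friction and masses are not known exactly. Their poses are not given: they have to be found in the camera images.
- cover_centre (a point): Square aluminium battery cover, 190 x 190 mm, on the grey control box; point at the centre of its upper face. z points out of the cover, 25 degrees from vertical, leaning to the box's low side; x points up the slope, y to the left of one looking up it. The slope mostly runs across the robot's view. A wing knob in each corner, 57 mm from the centre in x and in y; a yellow and a red dot beside each, 31 mm from its axis. The box is fixed.
- low_left (a point): Grip point of the wing knob at the cover's low left corner: a black bar 46 mm long, 12 mm thick, 26 mm tall on a thin stem, its underside 14 mm and its top 40 mm above the cover. The point is on the turning axis, half-way up the bar (27 mm above the cover). Axes as cover_centre (z = turning axis); they do not turn with the knob.
- low_right (a point): Grip point of the wing knob at the cover's low right corner: a black bar 46 mm long, 12 mm thick, 26 mm tall on a thin stem, its underside 14 mm and its top 40 mm above the cover. The point is on the turning axis, half-way up the bar (27 mm above the cover). Axes as cover_centre (z = turning axis); they do not turn with the knob.
- high_left (a point): Grip point of the wing knob at the cover's high left corner: a black bar 46 mm long, 12 mm thick, 26 mm tall on a thin stem, its underside 14 mm and its top 40 mm above the cover. The point is on the turning axis, half-way up the bar (27 mm above the cover). Axes as cover_centre (z = turning axis); they do not turn with the knob.
- high_right (a point): Grip point of the wing knob at the cover's high right corner: a black bar 46 mm long, 12 mm thick, 26 mm tall on a thin stem, its underside 14 mm and its top 40 mm above the cover. The point is on the turning axis, half-way up the bar (27 mm above the cover). Axes as cover_centre (z = turning axis); they do not turn with the knob.
- knob_low_left (a joint): Turn of the low left knob, rad, growing clockwise (tightening) seen from above. At 0 its bar lies along the cover x axis, green-tipped end up the slope; at 0.785 that end points at the yellow dot, at 1.571 at the red dot, with a hard stop. Starts between -0.25 and 0.2; stiff (0.2 N m at any angle), stays where left.
- knob_low_right (a joint): Turn of the low right knob, rad, growing clockwise (tightening) seen from above. At 0 its bar lies along the cover x axis, green-tipped end up the slope; at 0.785 that end points at the yellow dot, at 1.571 at the red dot, with a hard stop. Starts between -0.25 and 0.2; stiff (0.2 N m at any angle), stays where left.
- knob_high_left (a joint): Turn of the high left knob, rad, growing clockwise (tightening) seen from above. At 0 its bar lies along the cover x axis, green-tipped end up the slope; at 0.785 that end points at the yellow dot, at 1.571 at the red dot, with a hard stop. Starts between -0.25 and 0.2; stiff (0.2 N m at any angle), stays where left.
- knob_high_right (a joint): Turn of the high right knob, rad, growing clockwise (tightening) seen from above. At 0 its bar lies along the cover x axis, green-tipped end up the slope; at 0.785 that end points at the yellow dot, at 1.571 at the red dot, with a hard stop. Starts between -0.25 and 0.2; stiff (0.2 N m at any angle), stays where left.
- mug_mid (a point): White mug, 82 mm across, 95 mm tall, beside the control box; this point is at its centre. Bystander.
- phone: Black phone 150 x 72 x 9 mm lying on the table beyond the box's high side; origin at the centre of its underside. Bystander.
- highlighter: Green and white highlighter, 113 x 25 x 17 mm, lying at the low side of the control box; origin on its underside near the middle. Bystander.
- stopwatch: Yellow round stopwatch, 60 mm across, 18 mm thick, lying on the flat ledge above the cover's high edge (ledge 167 mm above the table); origin at the centre of its underside. Bystander.
- whistle: Small orange whistle, about 45 mm long and 20 mm tall, lying on the same ledge; origin on its underside. Bystander.

How it is judged:
By the outcome, as a careful person would: the job done as asked, in the order asked, and still so for the second after the job is handed in, with the robot touching nothing.
It also fails if it takes over 72 s, if anything falls off the work surface, if the arm or the gripper's body presses on something with over 40 N, if the wrist force passes 120 N, or if a joint passes its speed limit or range.

## Working session

There is one attempt and no reset: what is moved stays moved. The work goes in short steps, Python scripts to look and compute and a shell command to move; the robot and the scene stay as the last step left them, time stands still between calls to the robot, and variables do not carry over. Pictures are saved under pics/ and viewed, at most 10 in all, crops included, and the job is handed in when it is done.

```bash
ls; mkdir -p pics
python3 - <<'E'
from bench import sense,snapshot
import cv2
s=sense();print(s)
for n in("scene","top"):
    d=snapshot(n);cv2.imwrite(f"pics/{n}0.png",d["image"][:,:,::-1]);print({k:v for k,v in d.items() if k!="image"})
E
```

```text
pics
{'time': 0.0, 'q': array([ 1.41022361,  0.50185396, -0.42675979,  1.55145937,  0.22081809,
        1.13833196, -0.21029454]), 'joint_vel': array([ 2.89910886e-04, -5.53336038e-04, -9.19725662e-04, -8.41188324e-04,
       -8.93958190e-04, -2.76038784e-05,  1.72126423e-03]), 'joint_efforts': array([-3.62909122e-04, -5.69514728e+01, -5.81628576e+00, -2.80944979e+01,
        1.06987450e-02,  1.16472194e-02,  5.67189090e-06]), 'ee_pos': array([ 0.26689256, -0.59181311,  0.19044895]), 'tool_rot': array([-9.77756287e-04,  9.77631017e-01,  2.10324986e-01, -1.95340920e-04]), 'ft_force': array([-0.976619  , -0.33277072,  0.26878057]), 'moment': array([-0.04463565,  0.00156823, -0.05986013]), 'finger_force': 0.0, 'grip_width': 0.08543085049333282}
{'fov_y': 47.096443467325216, 'cx': 274.72261803572115, 'cy': 214.05186666356929, 'camera_from_world': array([[-0.85580545,  0.51721398,  0.00931286,  0.44445913],
       [-0.35515311, -0.60055132,  0.71638285,  0.17185622],
       [ 0.37611607,  0.60977685,  0.69764525, -1.27049581],
       [ 0.        ,  0.        ,  0.        ,  1.        ]])}
{'fov_y': 44.696514206625565, 'cx': 279.7338389750767, 'cy': 215.7482013987725, 'camera_from_world': array([[-0.00864258, -0.99988701, -0.0122992 ,  0.09405338],
       [ 0.98065835, -0.01088022,  0.19542474, -0.58590084],
       [-0.19553648, -0.01037233,  0.98064158, -0.9926975 ],
       [ 0.        ,  0.        ,  0.        ,  1.        ]])}
```

View pics/scene0.png

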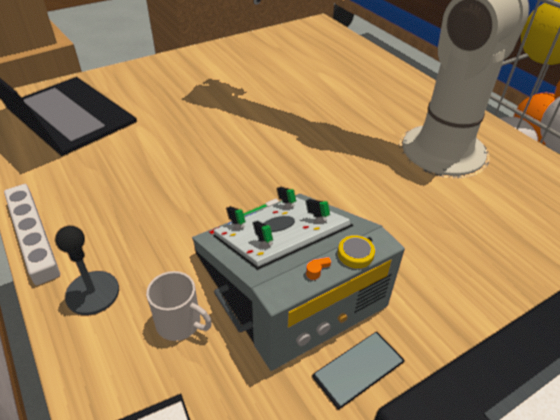

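View pics/top0.png

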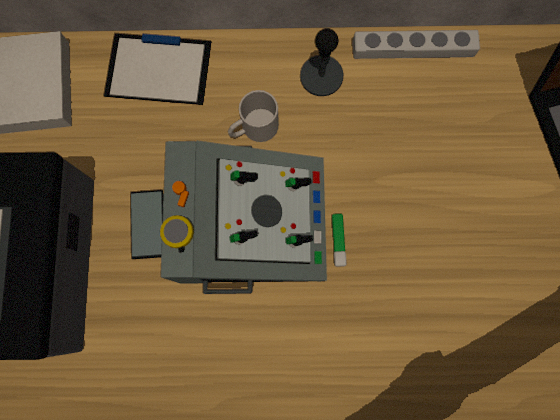

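The top view shows the cover centre at about (266,210), with the slope rising to image left (+y). The knobs are at about (243,177), (298,183), (244,237) and (299,240), and each has a yellow dot up-left and a red dot above. The mug is at (258,115), the stopwatch at (176,232), the whistle at (180,193) and the highlighter at (339,240). The scene view agrees. Next I find the dots by colour.

```bash
cat > h.py <<'E'
import numpy as np,cv2
from scipy.optimize import least_squares
from scipy.spatial.transform import Rotation as R
def blobs(img,color,roi,amin=3,amax=200):
    hsv=cv2.cvtColor(img,cv2.COLOR_RGB2HSV).astype(int);h,s,v=hsv[...,0],hsv[...,1],hsv[...,2]
    m={'red':((h<7)|(h>172))&(s>110)&(v>80),'yellow':(h>20)&(h<33)&(s>110)&(v>100),'green':(h>45)&(h<85)&(s>110)&(v>30)}[color]
    k=np.zeros_like(m);c0,r0,c1,r1=roi;k[r0:r1,c0:c1]=1;m&=k
    n,l,st,c=cv2.connectedComponentsWithStats(m.astype(np.uint8))
    return [(*c[i].round(1),int(st[i,4])) for i in range(1,n) if amin<=st[i,4]<=amax]
def proj(d,P):
    T=d["camera_from_world"];p=P@T[:3,:3].T+T[:3,3];f=d["image"].shape[0]/2/np.tan(np.radians(d["fov_y"]/2))
    return np.c_[d["cx"]+f*p[:,0]/-p[:,2],d["cy"]-f*p[:,1]/-p[:,2]]
def coverR(yaw): # columns x(up slope),y,z ; yaw=world heading of the uphill direction
    return (R.from_euler('z',yaw)*R.from_euler('y',-np.radians(25))).as_matrix()
K=dict(low_left=(-.057,.057),low_right=(-.057,-.057),high_left=(.057,.057),high_right=(.057,-.057))
def dots():
    Y=[];Rd=[]
    for x,y in K.values():
        Y.append((x+.031*.7071,y-.031*.7071,0));Rd.append((x,y-.031,0))
    return np.array(Y),np.array(Rd)
E
python3 - <<'E'
from h import *
from bench import snapshot
for n,roi in(("top",(215,150,325,265)),("scene",(200,180,360,270))):
    d=snapshot(n)
    for c in('red','yellow','green'):print(n,c,[tuple(map(float,b)) for b in blobs(d["image"],c,roi)])
E
```

```text
top red [(239.0, 163.8, 25.0), (292.1, 170.3, 24.0), (315.9, 176.6, 85.0), (238.6, 221.6, 28.0), (292.9, 225.6, 25.0)]
top yellow [(228.1, 167.2, 29.0), (282.1, 173.3, 24.0), (227.4, 225.6, 30.0), (282.9, 229.5, 27.0)]
top green [(235.0, 175.0, 68.0), (290.4, 182.1, 72.0), (234.8, 237.2, 72.0), (291.2, 239.7, 76.0), (318.0, 257.0, 92.0)]
scene red [(275.0, 211.5, 8.0), (305.2, 226.7, 10.0), (211.4, 231.4, 18.0), (223.7, 232.9, 11.0), (249.8, 251.1, 14.0)]
scene yellow [(292.3, 189.0, 6.0), (325.9, 200.9, 7.0), (284.1, 212.7, 10.0), (316.3, 228.1, 15.0), (232.7, 234.2, 12.0), (260.3, 253.1, 17.0)]
scene green [(290.4, 195.1, 99.0), (323.7, 208.2, 123.0), (244.6, 213.8, 166.0), (266.3, 232.6, 142.0)]
```

Run:
```python
from h import *
from bench import snapshot
Y,Rd=dots();M=np.r_[Y,Rd]
ob={"top":[(282.9,229.5),(282.1,173.3),(227.4,225.6),(228.1,167.2),(292.9,225.6),(292.1,170.3),(238.6,221.6),(239,163.8)],
"scene":[(284.1,212.7),(232.7,234.2),(316.3,228.1),(260.3,253.1),(275,211.5),(223.7,232.9),(305.2,226.7),(249.8,251.1)]}
D={n:snapshot(n) for n in ob}
def res(p,ns=("top","scene")):
    P=M@coverR(p[3]).T+p[:3]
    return np.concatenate([(proj(D[n],P)-ob[n]).ravel() for n in ns])
s=least_squares(res,[.55,.08,.12,1.57]);print(s.x,np.abs(s.fun).max(),np.sqrt((s.fun**2).mean()))
c=s.x
Rc=coverR(c[3]);print(Rc.round(3))
np.save("cover.npy",c)
for n,(x,y) in K.items():print(n,(c[:3]+Rc@[x,y,.027]).round(4))
# knob angles from green blobs at top view, plane heights ~ .030
g={"low_left":(291.2,239.7),"low_right":(290.4,182.1),"high_left":(234.8,237.2),"high_right":(235,175)}
d=D["top"];T=np.linalg.inv(d["camera_from_world"]);f=210/np.tan(np.radians(d["fov_y"]/2))
for n,(u,v) in g.items():
    r=T[:3,:3]@[(u-d["cx"])/f,-(v-d["cy"])/f,-1];o=Rc.T@(T[:3,3]-c[:3]);r=Rc.T@r
    p=o+r*(.034-o[2])/r[2];k=K[n];print(n,p[:2]-k,-np.arctan2(p[1]-k[1],p[0]-k[0]))
from bench import sense
q=sense()["tool_rot"];print(R.from_quat(q,scalar_first=True).as_matrix().round(3))
```

```text
[0.58407461 0.11404495 0.12041699 1.57340425] 0.7781612130160624 0.3832180556827857
[[-0.002 -1.     0.001]
 [ 0.906 -0.003 -0.423]
 [ 0.423  0.     0.906]]
low_left [0.5272 0.0508 0.1208]
low_right [0.6412 0.0511 0.1208]
high_left [0.527  0.1541 0.169 ]
high_right [0.641  0.1544 0.169 ]
low_left [0.02027453 0.00209656] -0.10304241647278542
low_right [0.0200389  0.00386559] -0.190563528098803
high_left [0.01853688 0.00339079] -0.18092100782015327
high_right [0.01887561 0.00169321] -0.08946430356110492
[[ 0.911  0.411 -0.   ]
 [ 0.411 -0.911  0.001]
 [ 0.    -0.001 -1.   ]]
```

```bash
cat >> h.py <<'E'
def target(name,th,h=0.,base=.011):
    """tool pose: bar angle th, h above the grip pose (TCP base above the cover)"""
    c=np.load("cover.npy");Rc=coverR(c[3])
    return c[:3]+Rc@[*K[name],base+h],Rc@np.diag([1,-1,-1])@R.from_euler('z',th).as_matrix()
def go(name,th,h=0.):
    from bench import sense
    s=sense();p,Rt=target(name,th,h);R0=R.from_quat(s["tool_rot"],scalar_first=True).as_matrix()
    sh=R0.T@(p-s["ee_pos"])*100;w=R.from_matrix(R0.T@Rt).as_rotvec()
    print("t %.2f"%s["time"],"shift cm",sh.round(2),"turn",w.round(3),"shift in target axes",(Rt.T@(p-s["ee_pos"])*100).round(2),"F",s["ft_force"].round(1),"M",s["moment"].round(2),"grip",round(s["grip_width"],4),round(s["finger_force"],1),"q",s["q"].round(2))
E
python3 -c "
from h import *
go('low_left',-.1,.06)"
```

```text
t 0.30 shift cm [ 49.39 -46.22   3.08] turn [ 0.233  0.403 -1.229] shift in target axes [52.36 31.55 29.12] F [-0.1 -0.2 -0.3] M [-0.    0.   -0.01] grip 0.0856 0.0 q [ 1.41  0.5  -0.43  1.55  0.22  1.14 -0.21]
```

```bash
python3 -m crank '0 0 -3 0 0 0; 2.74 -2.57 0.17 0 0 0; 2.74 -2.57 0.17 0 0 0; 2.74 -2.57 0.17 0 0 0; 2.74 -2.57 0.17 0 0 0; 2.74 -2.57 0.17 0 0 0; 2.74 -2.57 0.17 0 0 0; 2.74 -2.57 0.17 0 0 0; 2.74 -2.57 0.17 0 0 0; 2.74 -2.57 0.17 0 0 0; 2.74 -2.57 0.17 0 0 0; 2.74 -2.57 0.17 0 0 0' 0.45 80
python3 -m crank '2.74 -2.57 0.17 0 0 0; 2.74 -2.57 0.17 0 0 0; 2.74 -2.57 0.17 0 0 0; 2.74 -2.57 0.17 0 0 0; 2.74 -2.57 0.17 0 0 0; 2.74 -2.57 0.17 0 0 0; 0 0 0 0 0 0'
python3 -m crank '0 0 0 0.02 0.036 -0.11; 0 0 0 0.02 0.036 -0.11; 0 0 0 0.02 0.036 -0.11; 0 0 0 0.02 0.036 -0.11; 0 0 0 0.02 0.036 -0.11; 0 0 0 0.02 0.036 -0.11; 0 0 0 0.02 0.036 -0.11; 0 0 0 0.02 0.036 -0.11; 0 0 0 0.02 0.036 -0.11; 0 0 0 0.02 0.036 -0.11; 0 0 0 0.02 0.036 -0.11; 0 0 0 0 0 0'
python3 -c "
from h import *
go('low_left',-.1,.06)
from bench import snapshot
d=snapshot('wrist');cv2.imwrite('pics/w1.png',d['image'][:,:,::-1]);print({k:v for k,v in d.items() if k!='image'})"
```

```text
time: 1.3
ee_pos: [0.4262, -0.2092, 0.203]
tool_rot: [0.0, 0.978, 0.21, 0.0]
ft_force: [0.9, -0.6, 0.6]
grip_width: 0.0467
finger_force: 0.0
time: 1.88
ee_pos: [0.5143, 0.0068, 0.1934]
tool_rot: [-0.002, 0.976, 0.216, 0.002]
ft_force: [-0.1, 1.0, -0.6]
grip_width: 0.0472
finger_force: 0.0
time: 2.88
ee_pos: [0.5128, -0.0053, 0.1916]
tool_rot: [-0.14, 0.662, 0.719, 0.16]
ft_force: [-0.8, -0.5, 0.2]
grip_width: 0.0466
finger_force: 0.0
t 2.88 shift cm [2.   1.58 4.39] turn [ 0.011  0.009 -0.018] shift in target axes [1.93 1.66 4.39] F [-0.8 -0.5  0.2] M [-0.42  0.02 -0.03] grip 0.0466 0.0 q [ 1.13  0.56 -1.12  1.86  0.08  1.04  0.11]
{'fov_y': 65.70646984690485, 'cx': 280.21997250563504, 'cy': 207.57301327051323, 'T_tool_cam': array([[-2.90503503e-04,  9.63165057e-01,  2.68910744e-01,
         6.80923404e-02],
       [ 9.99999953e-01,  3.07132073e-04, -1.97663770e-05,
         8.15212550e-04],
       [-1.01629398e-04,  2.68910726e-01, -9.63165101e-01,
        -1.82096736e-01],
       [ 0.00000000e+00,  0.00000000e+00,  0.00000000e+00,
         1.00000000e+00]])}
```

View pics/w1.png

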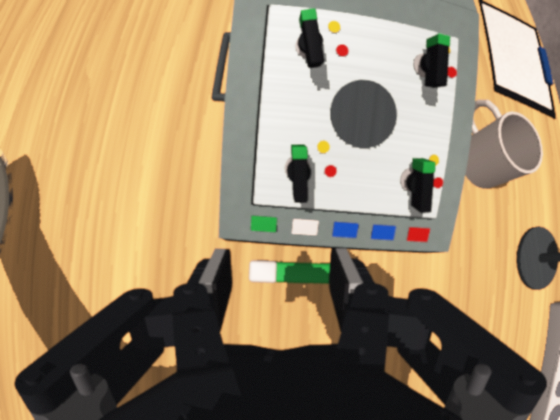

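The wrist view shows all four knobs. Green ends are at about (300,152) low left, (309,15) high left, (439,40) high right and (424,165) low right. The red and yellow dots are beside them, so I check the pose and knob angles from here.

```bash
cat >> h.py <<'E'
def wcast(d,s,uv,z):
    """wrist pixel -> point in cover frame at height z (distance-correct fisheye)"""
    c=np.load("cover.npy");Rc=coverR(c[3])
    f=210/np.tan(np.radians(d["fov_y"]/2));x=uv[0]-d["cx"];y=uv[1]-d["cy"];r=np.hypot(x,y);a=r/f
    ray=np.array([np.sin(a)*x/r,-np.sin(a)*y/r,-np.cos(a)])
    R0=R.from_quat(s["tool_rot"],scalar_first=True).as_matrix();T=d["T_tool_cam"]
    o=Rc.T@(s["ee_pos"]+R0@T[:3,3]-c[:3]);v=Rc.T@R0@T[:3,:3]@ray
    return o+v*(z-o[2])/v[2]
def check(z=.034,roi=(240,0,470,245)):
    from bench import sense,snapshot
    s=sense();d=snapshot("wrist");Y,Rd=dots();names=list(K)
    for col,M in(("yellow",Y),("red",Rd)):
        for b in blobs(d["image"],col,roi,8,400):
            p=wcast(d,s,b[:2],0.);e=np.linalg.norm(M-p,axis=1);i=e.argmin()
            if e[i]<.02:print(col,names[i],"off mm",((p-M[i])*1000)[:2].round(1),b[2])
    for b in blobs(d["image"],"green",roi,20,3000):
        p=wcast(d,s,b[:2],z)[:2];e=[np.linalg.norm(p-K[n])for n in names];i=int(np.argmin(e))
        if e[i]<.035:
            k=p-K[names[i]];print("green",names[i],"r %.1f mm ang %.3f"%(e[i]*1000,-np.arctan2(k[1],k[0])),b)
    return d
E
python3 -c "
from h import *
check()"
```

```text
yellow high_left off mm [ 2.2 -1.4] 106
yellow high_right off mm [ 2.4 -5.5] 8
yellow low_left off mm [ 2.6 -1.1] 118
yellow low_right off mm [ 3.8 -1.1] 61
red high_left off mm [ 2.  -1.4] 110
red high_right off mm [ 2.2 -1. ] 92
red low_left off mm [ 2.7 -1.3] 110
red low_right off mm [ 2.4 -0.4] 90
green high_left r 20.9 mm ang -0.168 (np.float64(307.1), np.float64(16.6), 177)
green high_right r 19.9 mm ang -0.113 (np.float64(438.0), np.float64(41.3), 219)
green low_left r 20.6 mm ang -0.051 (np.float64(298.9), np.float64(154.0), 219)
green low_right r 21.3 mm ang -0.219 (np.float64(423.5), np.float64(166.8), 279)
```

```bash
python3 -c "
from h import *
c=np.load('cover.npy');c[:3]+=coverR(c[3])@[.0014,-.0007,0];np.save('cover.npy',c)
go('low_left',-.1,.04)"
```

```text
t 2.98 shift cm [1.92 1.66 6.35] turn [ 0.011  0.011 -0.022] shift in target axes [1.82 1.77 6.36] F [ 0.5 -0.1 -0.4] M [-0.41  0.03 -0.02] grip 0.047 0.0 q [ 1.13  0.55 -1.13  1.86  0.08  1.04  0.1 ]
```

```bash
python3 -m crank '0 0 0 0.011 0.011 -0.022; 0.9 0.9 3.2 0 0 0; 0.9 0.9 3.2 0 0 0; 0 0 0 0 0 0; 0 0 0 0 0 0'
python3 -c "
from h import *
go('low_left',-.1,.0)
d=check(roi=(0,0,560,420));cv2.imwrite('pics/w2.png',d['image'][:,:,::-1])"
```

```text
time: 3.4
ee_pos: [0.5267, 0.0449, 0.1425]
tool_rot: [-0.146, 0.651, 0.728, 0.159]
ft_force: [0.5, 0.4, 0.3]
grip_width: 0.047
finger_force: 0.0
t 3.40 shift cm [-0.25  0.11  3.82] turn [-0.004  0.001  0.008] shift in target axes [-0.25  0.1   3.82] F [0.5 0.4 0.3] M [-0.47 -0.    0.03] grip 0.047 0.0 q [ 0.98  0.63 -1.07  1.88  0.13  0.93  0.04]
yellow high_left off mm [ 0.7 -0.7] 183
yellow low_left off mm [ 1.2 -0.5] 189
yellow low_right off mm [ 1.1 -0.2] 124
red high_left off mm [ 0.6 -0.7] 190
red high_right off mm [ 0.6 -2.5] 82
red low_left off mm [ 1.2 -0.6] 171
red low_right off mm [ 0.7 -1.7] 86
green high_left r 20.2 mm ang -0.202 (np.float64(297.7), np.float64(18.8), 302)
green high_right r 18.7 mm ang -0.179 (np.float64(466.7), np.float64(57.2), 396)
green low_left r 20.3 mm ang -0.087 (np.float64(281.2), np.float64(200.2), 454)
green low_right r 21.1 mm ang -0.283 (np.float64(439.3), np.float64(217.4), 526)
```

View pics/w2.png

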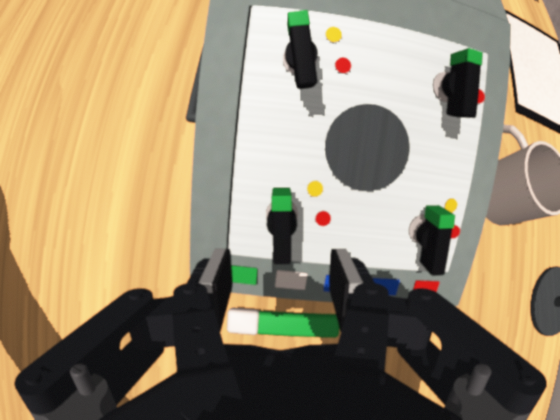

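The low-left knob is centred between the fingers (bar column 282, finger mid 280) and aligned with them. I descend and grip.

```bash
python3 -m crank '-0.15 0.12 1.2 0 0 0; 0 0 1.3 0 0 0; 0 0 1.3 0 0 0; 0 0 0 0 0 0; 0 0 0 0 0 0'
python3 -c "
from h import *
go('low_left',-.1,.0)"
python3 -m crank '0 0 0 0 0 0; 0 0 0 0 0 0; 0 0 0 0 0 0; 0 0 0 0 0 0; 0 0 0 0 0 0; 0 0 0 0 0 0' 1 80
python3 -c "
from h import *
go('low_left',.785,.0)"
```

```text
time: 3.87
ee_pos: [0.5293, 0.0566, 0.1078]
tool_rot: [-0.145, 0.653, 0.726, 0.16]
ft_force: [0.5, -0.3, 0.5]
grip_width: 0.0473
finger_force: 0.0
t 3.87 shift cm [ 0.18 -0.12  0.18] turn [-0.001  0.002  0.004] shift in target axes [ 0.18 -0.12  0.18] F [ 0.5 -0.3  0.5] M [-0.42 -0.02  0.02] grip 0.0473 0.0 q [ 0.93  0.67 -1.02  1.91  0.17  0.86  0.01]
time: 4.37
ee_pos: [0.5295, 0.0568, 0.108]
tool_rot: [-0.145, 0.653, 0.726, 0.16]
ft_force: [0.0, 0.0, -0.2]
grip_width: -0.0004
finger_force: 0.0
t 4.37 shift cm [ 0.15 -0.15  0.19] turn [0.    0.001 0.889] shift in target axes [-0.02 -0.21  0.19] F [ 0.   0.  -0.2] M [-0.46 -0.    0.02] grip -0.0004 0.0 q [ 0.93  0.67 -1.02  1.91  0.17  0.86  0.01]
```

```bash
python3 -c "
from h import *
d=check(roi=(0,0,560,420));cv2.imwrite('pics/w3.png',d['image'][:,:,::-1])
from bench import snapshot
t=snapshot('scene')['image'][150:280,180:380];cv2.imwrite('pics/s3.png',cv2.resize(t,None,fx=4,fy=4)[:,:,::-1])"
```

```text
yellow high_left off mm [ 0.6 -0.8] 260
yellow low_left off mm [ 1.1 -0.5] 267
yellow low_right off mm [ 1.2 -0.3] 154
red high_left off mm [ 0.6 -0.7] 271
red high_right off mm [ 0.7 -5.8] 11
red low_left off mm [ 1.1 -0.6] 244
red low_right off mm [-0.  -4.9] 26
green high_right r 18.7 mm ang -0.199 (np.float64(493.0), np.float64(41.0), 555)
green low_left r 20.3 mm ang -0.086 (np.float64(276.5), np.float64(210.1), 696)
green low_right r 21.4 mm ang -0.313 (np.float64(461.8), np.float64(228.1), 748)
```

View pics/w3.png

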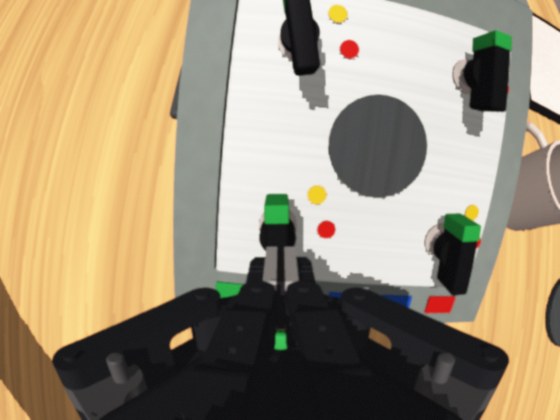

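View pics/s3.png

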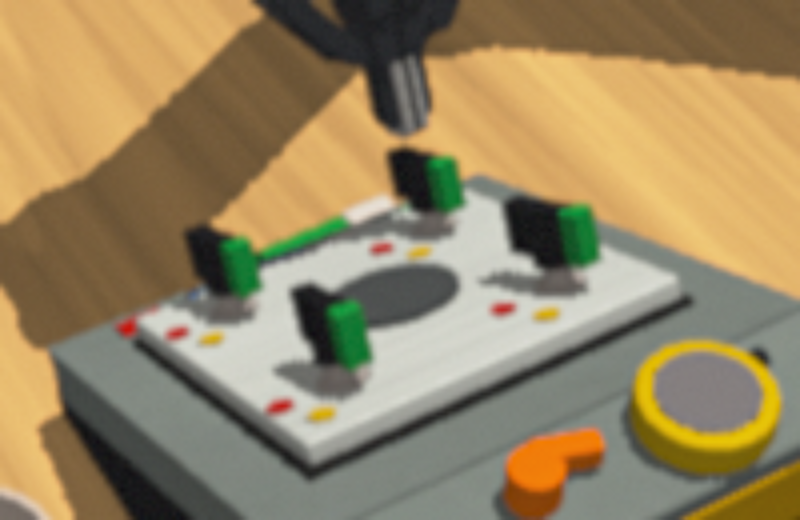

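The scene crop shows the shut fingertips at full-frame pixel (281,183), above and behind the untouched low-left knob. The wrist view puts them at (280,260). So the real tips stop short of the reported TCP, and I measure by how much.

```bash
python3 -c "
from h import *
from bench import sense,snapshot
s=sense();R0=R.from_quat(s['tool_rot'],scalar_first=True).as_matrix();print(s['ee_pos'],R0.round(3))
for n in('scene','top'):
    d=snapshot(n)
    for z in(0,-.02,-.03,-.04,-.05):print(n,z,proj(d,(s['ee_pos']+R0@[0,0,z])[None]).round(1))
    if n=='top':cv2.imwrite('pics/t4.png',cv2.resize(d['image'][150:280,200:360],None,fx=4,fy=4)[:,:,::-1])
"
```

```text
[0.52943012 0.05701115 0.10792862] [[-0.107  0.994 -0.002]
 [ 0.902  0.097  0.421]
 [ 0.419  0.044 -0.907]]
scene 0 [[285.7 200.6]]
scene -0.02 [[283.6 191.3]]
scene -0.03 [[282.6 186.7]]
scene -0.04 [[281.6 182. ]]
scene -0.05 [[280.5 177.2]]
top 0 [[295.8 239.6]]
top -0.02 [[300.4 238.1]]
top -0.03 [[302.8 237.3]]
top -0.04 [[305.2 236.6]]
top -0.05 [[307.6 235.8]]
```

View pics/t4.png

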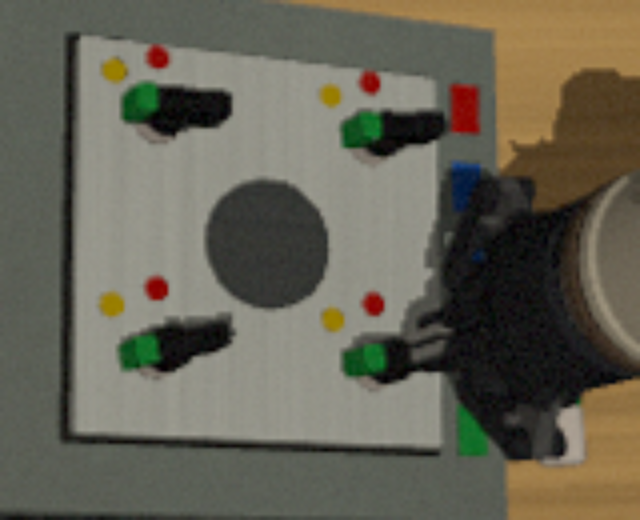

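Both views put the tips about 37 mm behind the reported TCP: top (305,235) and scene (281,183). So they closed about 10 mm above the bar, touching nothing. I reopen and go that much deeper, watching the forces.

```bash
sed -i 's/base=.011/base=-.024/' h.py
python3 -m crank '0 0 0 0 0 0; 0 0 0 0 0 0; 0 0 0 0 0 0; 0 0 0 0 0 0; 0.2 -0.1 0 0 0 0; 0 0 1.2 0 0 0; 0 0 1.2 0 0 0; 0 0 0 0 0 0' 0.45 80
python3 -c "
from h import *
go('low_left',-.1,.0)
from bench import snapshot
t=snapshot('scene')['image'][150:280,180:380];cv2.imwrite('pics/s5.png',cv2.resize(t,None,fx=4,fy=4)[:,:,::-1])"
```

```text
time: 5.23
ee_pos: [0.526, 0.0703, 0.0847]
tool_rot: [-0.147, 0.652, 0.727, 0.159]
ft_force: [-1.3, 0.3, 0.1]
grip_width: 0.0472
finger_force: 0.0
t 5.23 shift cm [-0.12  0.19  1.  ] turn [-0.004 -0.     0.005] shift in target axes [-0.12  0.18  1.  ] F [-1.3  0.3  0.1] M [-0.45 -0.02  0.03] grip 0.0472 0.0 q [ 0.89  0.7  -1.    1.93  0.19  0.8  -0.01]
```

View pics/s5.png

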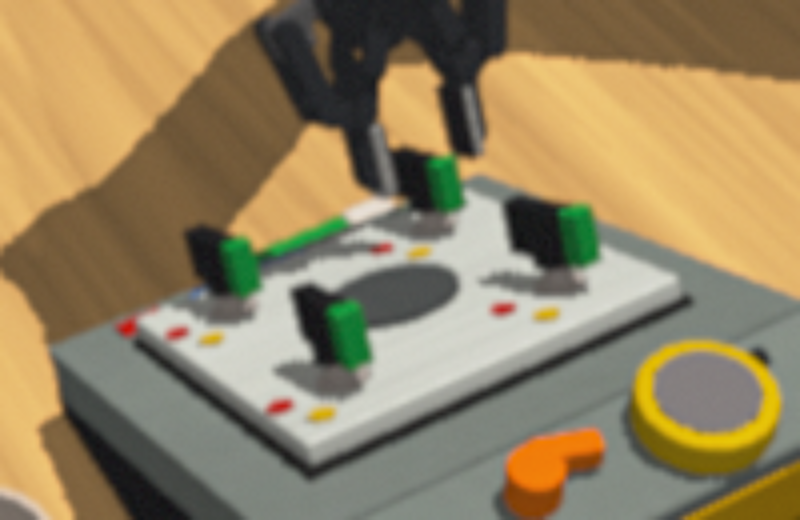

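The fingers straddle the low-left bar with the tips at crop (380,190) and (470,155). I go the last 10 mm and grip.

```bash
python3 -m crank '0 0.2 0.5 0 0 0; 0 0 0.6 0 0 0; 0 0 0 0 0 0; 0 0 0 0 0 0'
python3 -m crank '0 0 0 0 0 0; 0 0 0 0 0 0; 0 0 0 0 0 0; 0 0 0 0 0 0; 0 0 0 0 0 0' 1 80
python3 -c "
from h import *
go('low_left',-.1,.0)"
```

```text
time: 5.62
ee_pos: [0.5299, 0.074, 0.0767]
tool_rot: [-0.145, 0.652, 0.727, 0.16]
ft_force: [0.1, 0.6, 0.5]
grip_width: 0.0469
finger_force: 0.0
time: 6.03
ee_pos: [0.5274, 0.0732, 0.077]
tool_rot: [-0.146, 0.652, 0.727, 0.158]
ft_force: [-8.0, -4.8, 8.2]
grip_width: 0.0104
finger_force: 78.3
t 6.03 shift cm [-0.04  0.04  0.18] turn [-0.006  0.002  0.004] shift in target axes [-0.04  0.04  0.18] F [-8.  -4.8  8.2] M [-0.39  1.43  0.85] grip 0.0104 78.3 q [ 0.87  0.71 -0.98  1.93  0.2   0.79 -0.02]
```

```bash
python3 -m crank '0 0 0 0 0 0.12; 0 0 0 0 0 0.12; 0 0 0 0 0 0.12; 0 0 0 0 0 0.12; 0 0 0 0 0 0.12; 0 0 0 0 0 0.12; 0 0 0 0 0 0.12; 0 0 0 0 0 0.04; 0 0 0 0 0 0; 0 0 0 0 0 0'
python3 -c "
from h import *
go('low_left',.785,.0);check(roi=(0,0,560,420))"
```

```text
time: 6.87
ee_pos: [0.5266, 0.0736, 0.0771]
tool_rot: [-0.2, 0.9, 0.38, 0.08]
ft_force: [-9.7, -4.2, 11.2]
grip_width: 0.0108
finger_force: 78.6
t 6.87 shift cm [0.04 0.14 0.18] turn [-0.004  0.006  0.009] shift in target axes [0.04 0.14 0.18] F [-9.7 -4.2 11.2] M [-0.17  1.96  0.74] grip 0.0108 78.6 q [ 0.72  0.6  -0.76  1.94 -0.04  0.77 -0.69]
yellow high_left off mm [ 0.9 -0.6] 321
yellow low_right off mm [ 1.2 -0.2] 310
red high_left off mm [ 0.8 -0.5] 377
red low_right off mm [ 0.8 -0.4] 286
red low_left off mm [ 1.2 -0.3] 389
green low_right r 20.7 mm ang -0.243 (np.float64(437.4), np.float64(73.4), 1349)
green high_left r 21.3 mm ang -0.185 (np.float64(63.0), np.float64(78.1), 583)
green low_left r 20.7 mm ang 0.744 (np.float64(280.1), np.float64(237.6), 1211)
green low_left r 29.6 mm ang -2.634 (np.float64(298.0), np.float64(332.7), 34)
```

Low left is gripped and turned to about 0.775. I nudge it by 0.012, release and lift.

```bash
python3 -m crank '0 0 0 0 0 0.012; 0 0 0 0 0 0; 0 0 0 0 0 0'
python3 -c "
from h import *
go('low_left',.785,.0)"
python3 -m crank '0 0 0 0 0 0; 0 0 0 0 0 0; 0 0 0 0 0 0; 0 0 -2.5 0 0 0; 0 0 -2.5 0 0 0; 0 0 0 0 0 0' 0.45
python3 -c "
from h import *
go('high_right',-.12,.05);check(roi=(0,0,560,420))"
```

```text
time: 7.17
ee_pos: [0.5266, 0.0736, 0.0771]
tool_rot: [-0.201, 0.902, 0.375, 0.079]
ft_force: [-9.5, -6.0, 10.6]
grip_width: 0.0105
finger_force: 78.7
t 7.17 shift cm [0.04 0.14 0.18] turn [-0.004  0.006 -0.003] shift in target axes [0.03 0.14 0.18] F [-9.5 -6.  10.6] M [-0.21  1.86  0.96] grip 0.0105 78.7 q [ 0.72  0.6  -0.76  1.94 -0.05  0.77 -0.7 ]
time: 7.67
ee_pos: [0.5338, 0.0505, 0.1256]
tool_rot: [-0.198, 0.902, 0.373, 0.085]
ft_force: [1.2, 0.5, 0.9]
grip_width: 0.0471
finger_force: 0.0
t 7.67 shift cm [15.68 -0.43  0.58] turn [ 0.007  0.001 -0.908] shift in target axes [10.   12.09  0.55] F [1.2 0.5 0.9] M [-0.47 -0.08 -0.01] grip 0.0471 0.0 q [ 0.79  0.54 -0.79  1.9  -0.08  0.88 -0.67]
yellow low_right off mm [1.  0.1] 207
yellow high_left off mm [ 0.7 -0.5] 199
yellow low_left off mm [ 1.2 -0.3] 233
red high_left off mm [ 0.7 -0.4] 215
red low_right off mm [ 1.  -0.2] 197
red low_left off mm [ 1.2 -0.2] 225
green low_right r 20.1 mm ang -0.203 (np.float64(385.2), np.float64(89.6), 619)
green high_left r 20.8 mm ang -0.191 (np.float64(108.2), np.float64(96.2), 333)
green low_left r 20.1 mm ang 0.753 (np.float64(271.2), np.float64(212.4), 560)
```

```bash
python3 -c "
from h import *
c=np.load('cover.npy');c[:3]+=coverR(c[3])@[.001,-.0003,0];np.save('cover.npy',c)"
python3 -m crank '3.1 -0.1 0.1 0 0 0; 3.1 -0.1 0.1 0 0 0; 3.1 -0.1 0.1 0 0 0; 3.1 -0.1 0.1 0 0 0; 3.1 0 0.1 0 0 0; 0 0 0 0 0 -0.12; 0 0 0 0 0 -0.12; 0 0 0 0 0 -0.12; 0 0 0 0 0 -0.12; 0 0 0 0 0 -0.12; 0 0 0 0 0 -0.12; 0 0 0 0 0 -0.12'
python3 -m crank '0 0 0 0 0 -0.1; 0 0 0 0 0 0; 0 0 0 0 0 0'
python3 -c "
from h import *
go('high_right',-.15,.0);check(roi=(0,0,560,420))"
```

```text
time: 8.72
ee_pos: [0.6365, 0.1573, 0.1642]
tool_rot: [-0.149, 0.669, 0.711, 0.156]
ft_force: [0.5, 0.4, -0.1]
grip_width: 0.0467
finger_force: 0.0
time: 8.97
ee_pos: [0.6365, 0.1572, 0.1643]
tool_rot: [-0.142, 0.636, 0.741, 0.163]
ft_force: [-0.1, 0.1, 0.4]
grip_width: 0.0473
finger_force: 0.0
t 8.97 shift cm [0.11 0.57 4.56] turn [-0.002  0.    -0.001] shift in target axes [0.11 0.56 4.56] F [-0.1  0.1  0.4] M [-0.45 -0.01 -0.05] grip 0.0473 0.0 q [ 0.63  0.72 -0.98  1.63  0.18  0.98 -0.13]
yellow high_left off mm [-0.6 -0. ] 219
yellow high_right off mm [-0.8  0.5] 244
yellow low_right off mm [-0.2  0.4] 135
red high_left off mm [-0.8  0.1] 202
red high_right off mm [-0.9  0.3] 223
green high_left r 18.4 mm ang -0.056 (np.float64(100.8), np.float64(182.0), 611)
green high_right r 18.4 mm ang -0.051 (np.float64(292.4), np.float64(209.8), 643)
green low_left r 19.6 mm ang 0.530 (np.float64(124.7), np.float64(340.8), 148)
```

```bash
python3 -m crank '0 0.53 0.5 0 0 0.11; 0 0 0 0 0 0; 0 0 1.3 0 0 0; 0 0 1.3 0 0 0; 0 0 0 0 0 0; 0 0 0 0 0 0'
python3 -c "
from h import *
go('high_right',-.04,.0);check(roi=(0,0,560,420))"
```

```text
time: 9.52
ee_pos: [0.6405, 0.1714, 0.1358]
tool_rot: [-0.151, 0.674, 0.707, 0.155]
ft_force: [0.7, 0.5, 0.1]
grip_width: 0.0468
finger_force: 0.0
t 9.52 shift cm [0.1  0.15 1.38] turn [-0.004  0.001  0.004] shift in target axes [0.09 0.14 1.38] F [0.7 0.5 0.1] M [-0.41 -0.04  0.01] grip 0.0468 0.0 q [ 0.58  0.75 -0.93  1.64  0.18  0.93 -0.23]
yellow high_left off mm [-0.7  0. ] 265
yellow high_right off mm [-0.8  0.4] 346
red high_left off mm [-0.8  0.1] 246
red high_right off mm [-0.4  0.6] 267
red low_left off mm [-0.4  0.5] 113
green high_left r 18.9 mm ang 0.005 (np.float64(65.5), np.float64(216.4), 835)
green high_right r 18.7 mm ang -0.041 (np.float64(281.3), np.float64(229.0), 1008)
green low_left r 14.3 mm ang 1.277 (np.float64(127.5), np.float64(396.1), 133)
```

```bash
python3 -m crank '0 0.1 0.6 0 0 0; 0 0 0.7 0 0 0; 0 0 0 0 0 0; 0 0 0 0 0 0'
python3 -m crank '0 0 0 0 0 0; 0 0 0 0 0 0; 0 0 0 0 0 0; 0 0 0 0 0 0; 0 0 0 0 0 0' 1 80
python3 -c "
from h import *
go('high_right',.785,.0)"
```

```text
time: 9.9
ee_pos: [0.6426, 0.1764, 0.125]
tool_rot: [-0.15, 0.675, 0.706, 0.155]
ft_force: [0.6, -0.1, -0.0]
grip_width: 0.0467
finger_force: 0.0
time: 10.32
ee_pos: [0.6405, 0.1757, 0.1258]
tool_rot: [-0.151, 0.675, 0.706, 0.153]
ft_force: [-8.8, -5.1, 8.8]
grip_width: 0.0101
finger_force: 86.0
t 10.32 shift cm [0.13 0.15 0.29] turn [-0.004  0.004  0.827] shift in target axes [0.2  0.   0.29] F [-8.8 -5.1  8.8] M [-0.57  1.82  0.65] grip 0.0101 86.0 q [ 0.56  0.76 -0.92  1.64  0.19  0.91 -0.24]
```

```bash
python3 -m crank '0 0 0 0 0 0.12; 0 0 0 0 0 0.12; 0 0 0 0 0 0.12; 0 0 0 0 0 0.12; 0 0 0 0 0 0.12; 0 0 0 0 0 0.12; 0 0 0 0 0 0.112; 0 0 0 0 0 0; 0 0 0 0 0 0'
python3 -c "
from h import *
go('high_right',.785,.0);check(roi=(0,0,560,420))"
```

```text
time: 11.07
ee_pos: [0.6398, 0.176, 0.126]
tool_rot: [-0.2, 0.902, 0.373, 0.079]
ft_force: [-10.9, -5.2, 10.2]
grip_width: 0.0104
finger_force: 86.1
t 11.07 shift cm [0.22 0.07 0.29] turn [-0.003  0.006 -0.005] shift in target axes [0.22 0.07 0.29] F [-10.9  -5.2  10.2] M [-0.4   2.16  0.77] grip 0.0104 86.1 q [ 0.44  0.67 -0.71  1.65 -0.01  0.9  -0.92]
red high_right off mm [-0.8  0.7] 381
green high_right r 18.7 mm ang 0.796 (np.float64(280.5), np.float64(237.0), 1185)
```

```bash
python3 -m crank '0 0 0 0 0 0; 0 0 0 0 0 0; 0 0 0 0 0 0; 0 0 -2.5 0 0 0; 0 0 -2.5 0 0 0; 0 0 0 0 0 0' 0.45
python3 -c "
from h import *
go('low_right',-.2,.04)"
```

```text
time: 11.62
ee_pos: [0.6471, 0.1531, 0.1751]
tool_rot: [-0.198, 0.903, 0.372, 0.085]
ft_force: [1.4, 0.1, 0.7]
grip_width: 0.047
finger_force: 0.0
t 11.62 shift cm [-8.33  7.65  1.73] turn [ 0.008 -0.001 -0.99 ] shift in target axes [-10.97  -2.75   1.71] F [1.4 0.1 0.7] M [-0.46 -0.06 -0.03] grip 0.047 0.0 q [ 0.49  0.62 -0.73  1.61 -0.04  0.98 -0.9 ]
```

```bash
python3 -m crank '-2.1 1.9 0.2 0 0 0; -2.1 1.9 0.2 0 0 0; -2.1 1.9 0.2 0 0 0; -2.1 1.9 0.2 0 0 0; 0 0 0 0 0 -0.12; 0 0 0 0 0 -0.12; 0 0 0 0 0 -0.12; 0 0 0 0 0 -0.12; 0 0 0 0 0 -0.12; 0 0 0 0 0 -0.12; 0 0 0 0 0 -0.12; 0 0 0 0 0 -0.12'
python3 -m crank '0 0 0 0 0 0; 0 0 0 0 0 0'
python3 -c "
from h import *
go('low_right',-.17,.0);check(roi=(0,0,560,420))"
```

```text
time: 12.62
ee_pos: [0.6377, 0.0558, 0.1157]
tool_rot: [-0.139, 0.626, 0.749, 0.165]
ft_force: [0.3, 0.7, -0.7]
grip_width: 0.0473
finger_force: 0.0
time: 12.78
ee_pos: [0.6375, 0.0559, 0.1157]
tool_rot: [-0.14, 0.63, 0.746, 0.165]
ft_force: [-0.4, 0.9, -0.1]
grip_width: 0.047
finger_force: 0.0
t 12.78 shift cm [-0.05  0.47  4.43] turn [-0.     0.    -0.003] shift in target axes [-0.06  0.47  4.43] F [-0.4  0.9 -0.1] M [-0.5   0.02  0.01] grip 0.047 0.0 q [ 0.76  0.79 -0.94  1.63  0.21  0.98  0.04]
yellow high_left off mm [-1.8 -0.1] 153
yellow high_right off mm [-2.9 -3.5] 29
yellow low_left off mm [0.2 0.2] 216
yellow low_right off mm [-0.   0.5] 244
red high_left off mm [-0.3  0. ] 231
red high_right off mm [-0.4  0.3] 250
red low_left off mm [0.2 0.2] 211
red low_right off mm [-0.1  0.3] 221
green high_right r 19.0 mm ang 0.798 (np.float64(353.7), np.float64(20.0), 419)
green low_left r 20.7 mm ang 0.808 (np.float64(121.9), np.float64(192.6), 720)
green low_right r 19.3 mm ang -0.154 (np.float64(287.9), np.float64(211.6), 642)
green low_left r 32.8 mm ang 3.129 (np.float64(102.2), np.float64(260.5), 454)
```

```bash
python3 -m crank '-0.05 0.45 0.5 0 0 0.035; 0 0 1.2 0 0 0; 0 0 1.2 0 0 0; 0 0 0.7 0 0 0; 0 0 0.7 0 0 0; 0 0 0 0 0 0; 0 0 0 0 0 0'
python3 -c "
from h import *
go('low_right',-.135,.0);check(roi=(200,100,360,300))"
python3 -m crank '0 0 0 0 0 0; 0 0 0 0 0 0; 0 0 0 0 0 0; 0 0 0 0 0 0; 0 0 0 0 0 0' 1 80
python3 -c "
from h import *
go('low_right',.785,.0)"
```

```text
time: 13.42
ee_pos: [0.6412, 0.0748, 0.0765]
tool_rot: [-0.143, 0.641, 0.737, 0.162]
ft_force: [-0.1, -0.6, 0.7]
grip_width: 0.0473
finger_force: 0.0
t 13.42 shift cm [-0.04  0.09  0.09] turn [-0.002  0.001  0.001] shift in target axes [-0.04  0.09  0.09] F [-0.1 -0.6  0.7] M [-0.39  0.   -0.02] grip 0.0473 0.0 q [ 0.7   0.83 -0.9   1.65  0.23  0.91 -0.  ]
yellow low_right off mm [-0.1  0.5] 387
red low_right off mm [-0.6  4.7] 59
green low_right r 19.7 mm ang -0.152 (np.float64(279.4), np.float64(240.1), 1232)
time: 13.88
ee_pos: [0.6407, 0.0736, 0.0775]
tool_rot: [-0.143, 0.641, 0.736, 0.161]
ft_force: [-4.8, -1.7, 4.7]
grip_width: 0.0106
finger_force: 78.7
t 13.88 shift cm [0.01 0.15 0.23] turn [-0.002  0.003  0.92 ] shift in target axes [0.12 0.08 0.23] F [-4.8 -1.7  4.7] M [-0.44  0.9   0.23] grip 0.0106 78.7 q [ 0.71  0.83 -0.9   1.65  0.23  0.91 -0.  ]
```

```bash
python3 -m crank '0 0 0 0 0 0.12; 0 0 0 0 0 0.12; 0 0 0 0 0 0.12; 0 0 0 0 0 0.12; 0 0 0 0 0 0.12; 0 0 0 0 0 0.12; 0 0 0 0 0 0.12; 0 0 0 0 0 0.08; 0 0 0 0 0 0; 0 0 0 0 0 0'
python3 -c "
from h import *
go('low_right',.785,.0);check(roi=(0,0,560,420))"
python3 -m crank '0 0 0 0 0 0; 0 0 0 0 0 0; 0 0 0 0 0 0; 0 0 -2.5 0 0 0; 0 0 -2.5 0 0 0; 0 0 0 0 0 0' 0.45
python3 -c "
from h import *
go('high_left',-.15,.05)"
```

```text
time: 14.72
ee_pos: [0.6402, 0.0738, 0.0776]
tool_rot: [-0.2, 0.902, 0.375, 0.081]
ft_force: [-5.9, -3.2, 6.5]
grip_width: 0.0105
finger_force: 79.0
t 14.72 shift cm [0.15 0.13 0.22] turn [-0.001  0.004 -0.   ] shift in target axes [0.14 0.13 0.22] F [-5.9 -3.2  6.5] M [-0.34  1.2   0.36] grip 0.0105 79.0 q [ 0.57  0.74 -0.67  1.65 -0.    0.89 -0.75]
yellow high_right off mm [-0.   0.6] 323
yellow high_left off mm [-0.1  0.4] 170
red high_right off mm [-0.2  0.7] 374
red high_left off mm [-0.1  0.4] 196
red low_right off mm [0.  0.8] 388
green high_right r 17.6 mm ang 0.935 (np.float64(98.3), np.float64(58.6), 1009)
green low_right r 19.2 mm ang 0.757 (np.float64(280.6), np.float64(237.9), 1195)
green high_left r 20.1 mm ang 1.104 (np.float64(3.4), np.float64(230.3), 82)
time: 15.27
ee_pos: [0.6457, 0.0506, 0.1265]
tool_rot: [-0.197, 0.902, 0.375, 0.085]
ft_force: [0.9, -0.9, 0.8]
grip_width: 0.047
finger_force: 0.0
t 15.27 shift cm [ -0.2  -16.41   0.52] turn [ 0.008  0.    -0.935] shift in target axes [13.07 -9.91  0.64] F [ 0.9 -0.9  0.8] M [-0.45 -0.1  -0.03] grip 0.047 0.0 q [ 0.62  0.68 -0.69  1.62 -0.02  0.98 -0.73]
```

```bash
python3 -m crank '0 -3.25 0.1 0 0 0; 0 -3.25 0.1 0 0 0; 0 -3.25 0.1 0 0 0; 0 -3.25 0.1 0 0 0; 0 -3.25 0.1 0 0 0; 0 0 0 0 0 -0.12; 0 0 0 0 0 -0.12; 0 0 0 0 0 -0.12; 0 0 0 0 0 -0.12; 0 0 0 0 0 -0.12; 0 0 0 0 0 -0.12; 0 0 0 0 0 -0.12'
python3 -m crank '0 0 0 0 0 -0.095; 0 0 0 0 0 0; 0 0 0 0 0 0'
python3 -c "
from h import *
go('high_left',-.15,.0);check(roi=(0,0,560,420))"
```

```text
time: 16.27
ee_pos: [0.5268, 0.1592, 0.1664]
tool_rot: [-0.148, 0.668, 0.712, 0.157]
ft_force: [0.2, -0.0, 0.0]
grip_width: 0.0471
finger_force: 0.0
time: 16.52
ee_pos: [0.5266, 0.1592, 0.1663]
tool_rot: [-0.142, 0.637, 0.74, 0.163]
ft_force: [-0.7, -0.1, -0.4]
grip_width: 0.047
finger_force: 0.0
t 16.52 shift cm [-0.12  0.12  4.64] turn [-0.     0.    -0.002] shift in target axes [-0.12  0.12  4.64] F [-0.7 -0.1 -0.4] M [-0.41  0.06  0.  ] grip 0.047 0.0 q [ 0.78  0.54 -1.05  1.9   0.05  0.86 -0.06]
yellow high_left off mm [-0.7 -0.3] 244
yellow high_right off mm [-0.9 -0.1] 148
yellow low_left off mm [ 0.  -0.3] 134
red high_left off mm [-0.8 -0.3] 213
green high_left r 18.5 mm ang -0.225 (np.float64(278.2), np.float64(213.1), 628)
green high_right r 17.3 mm ang 0.559 (np.float64(472.8), np.float64(245.2), 495)
green low_right r 16.6 mm ang 0.478 (np.float64(416.5), np.float64(377.8), 215)
```

```bash
python3 -m crank '-0.15 0.1 0.5 0 0 -0.07; 0 0 1.2 0 0 0; 0 0 1.2 0 0 0; 0 0 0.8 0 0 0; 0 0 0.7 0 0 0; 0 0 0 0 0 0; 0 0 0 0 0 0'
python3 -c "
from h import *
go('high_left',-.22,.0);check(roi=(200,100,360,300))"
python3 -m crank '0 0 0 0 0 0; 0 0 0 0 0 0; 0 0 0 0 0 0; 0 0 0 0 0 0; 0 0 0 0 0 0' 1 80
python3 -c "
from h import *
go('high_left',.785,.0)"
```

```text
time: 17.15
ee_pos: [0.5271, 0.177, 0.1254]
tool_rot: [-0.136, 0.609, 0.763, 0.168]
ft_force: [0.3, 0.0, 0.6]
grip_width: 0.0473
finger_force: 0.0
t 17.15 shift cm [-0.01  0.08  0.19] turn [-0.002  0.001  0.   ] shift in target axes [-0.01  0.08  0.19] F [0.3 0.  0.6] M [-0.42 -0.09 -0.03] grip 0.0473 0.0 q [ 0.71  0.61 -1.01  1.93  0.11  0.78 -0.04]
yellow high_left off mm [-0.7 -0.4] 381
red high_left off mm [-1.9  3.6] 59
green high_left r 18.9 mm ang -0.228 (np.float64(279.5), np.float64(240.0), 1214)
time: 17.62
ee_pos: [0.5275, 0.1759, 0.1263]
tool_rot: [-0.135, 0.609, 0.763, 0.168]
ft_force: [-3.8, -4.0, 6.3]
grip_width: 0.0104
finger_force: 79.5
t 17.62 shift cm [0.06 0.06 0.32] turn [-0.     0.002  1.006] shift in target axes [ 0.08 -0.02  0.32] F [-3.8 -4.   6.3] M [-0.49  0.52  0.41] grip 0.0104 79.5 q [ 0.72  0.6  -1.01  1.93  0.11  0.78 -0.04]
```

```bash
python3 -m crank '0 0 0 0 0 0.12; 0 0 0 0 0 0.12; 0 0 0 0 0 0.12; 0 0 0 0 0 0.12; 0 0 0 0 0 0.12; 0 0 0 0 0 0.12; 0 0 0 0 0 0.12; 0 0 0 0 0 0.12; 0 0 0 0 0 0.046; 0 0 0 0 0 0; 0 0 0 0 0 0'
python3 -c "
from h import *
go('high_left',.785,.0);check(roi=(0,0,560,420))"
python3 -m crank '0 0 0 0 0 0; 0 0 0 0 0 0; 0 0 0 0 0 0; 0 0 -2.5 0 0 0; 0 0 -2.5 0 0 0; 0 0 0 0 0 0' 0.45
python3 -c "
from h import *
go('low_left',.785,.05);check(roi=(0,0,560,420))"
```

```text
time: 18.53
ee_pos: [0.5271, 0.176, 0.1263]
tool_rot: [-0.199, 0.902, 0.375, 0.081]
ft_force: [-3.8, -2.8, 6.9]
grip_width: 0.0107
finger_force: 79.7
t 18.53 shift cm [0.1  0.01 0.31] turn [ 0.     0.002 -0.001] shift in target axes [0.1  0.01 0.31] F [-3.8 -2.8  6.9] M [-0.44  0.73  0.19] grip 0.0107 79.7 q [ 0.54  0.49 -0.76  1.94 -0.14  0.78 -0.83]
yellow high_right off mm [-0.6  0.1] 315
yellow low_right off mm [-0.5  0.4] 167
red high_left off mm [-0.7 -0.1] 386
red low_right off mm [-0.1 -0.8] 111
green high_right r 17.6 mm ang 0.638 (np.float64(461.4), np.float64(59.6), 1018)
green low_right r 26.0 mm ang 0.188 (np.float64(548.3), np.float64(226.5), 508)
green high_left r 19.3 mm ang 0.811 (np.float64(280.3), np.float64(237.6), 1183)
time: 19.08
ee_pos: [0.5312, 0.1538, 0.1745]
tool_rot: [-0.198, 0.902, 0.374, 0.085]
ft_force: [0.5, -0.7, 0.4]
grip_width: 0.0471
finger_force: 0.0
t 19.08 shift cm [-8.26  7.8   0.64] turn [ 0.006 -0.003 -0.   ] shift in target axes [-8.26  7.8   0.62] F [ 0.5 -0.7  0.4] M [-0.47 -0.04 -0.06] grip 0.0471 0.0 q [ 0.61  0.42 -0.78  1.9  -0.17  0.88 -0.8 ]
yellow high_right off mm [-0.6  0.1] 195
yellow high_left off mm [-0.7 -0.2] 228
yellow low_right off mm [-0.3  0.3] 130
yellow low_left off mm [ 0.4 -1.4] 104
red high_right off mm [-4.1 -2.8] 29
red high_left off mm [-0.7 -0.2] 221
red low_right off mm [ 0.  -0.6] 90
red low_left off mm [ 0.2 -0.1] 129
green high_right r 17.5 mm ang 0.687 (np.float64(411.5), np.float64(77.6), 523)
green high_left r 18.7 mm ang 0.822 (np.float64(276.0), np.float64(210.4), 560)
green low_right r 19.9 mm ang 0.514 (np.float64(501.8), np.float64(208.8), 531)
green low_left r 18.0 mm ang -2.915 (np.float64(395.1), np.float64(355.2), 73)
```

All four are at yellow (0.777–0.79). I start pass 2 with low left.

```bash
python3 -m crank '-2.1 1.95 0.1 0 0 0; -2.1 1.95 0.1 0 0 0; -2.1 1.95 0.1 0 0 0; -2.0 1.95 0.1 0 0 0; 0 0 0 0 0 0; 0 0 0 0 0 0'
python3 -c "
from h import *
go('low_left',.785,.0);check(roi=(200,100,360,300))"
```

```text
time: 19.63
ee_pos: [0.5238, 0.0524, 0.118]
tool_rot: [-0.2, 0.902, 0.373, 0.081]
ft_force: [0.5, 0.8, 0.2]
grip_width: 0.0469
finger_force: 0.0
t 19.63 shift cm [0.47 0.17 4.78] turn [-0.001  0.001 -0.005] shift in target axes [0.46 0.16 4.78] F [0.5 0.8 0.2] M [-0.38 -0.03  0.01] grip 0.0469 0.0 q [ 0.75  0.52 -0.73  1.92 -0.13  0.87 -0.62]
yellow low_left off mm [ 0.2 -0. ] 255
red low_left off mm [0.2 0. ] 246
green low_left r 19.1 mm ang 0.774 (np.float64(281.6), np.float64(202.3), 590)
```

```bash
python3 -m crank '0.45 0.15 0.5 0 0 0; 0 0 1.2 0 0 0; 0 0 1.2 0 0 0; 0 0 0.9 0 0 0; 0 0 0.8 0 0 0; 0 0 0 0 0 0; 0 0 0 0 0 0'
python3 -m crank '0 0 0 0 0 0; 0 0 0 0 0 0; 0 0 0 0 0 0; 0 0 0 0 0 0; 0 0 0 0 0 0' 1 80
python3 -c "
from h import *
go('low_left',1.571,.0)"
```

```text
time: 20.27
ee_pos: [0.5284, 0.076, 0.0787]
tool_rot: [-0.2, 0.901, 0.375, 0.082]
ft_force: [0.2, 0.0, 0.1]
grip_width: 0.047
finger_force: 0.0
time: 20.68
ee_pos: [0.529, 0.0747, 0.0795]
tool_rot: [-0.199, 0.902, 0.375, 0.082]
ft_force: [-2.2, -0.6, 6.1]
grip_width: 0.0107
finger_force: 78.3
t 20.68 shift cm [-0.18  0.07  0.35] turn [0.001 0.001 0.786] shift in target axes [-0.08  0.18  0.34] F [-2.2 -0.6  6.1] M [-0.22  0.34  0.28] grip 0.0107 78.3 q [ 0.68  0.58 -0.71  1.94 -0.1   0.77 -0.65]
```

Turn it to the stop with a slight overtravel.

```bash
python3 -m crank '0 0 0 0 0 0.12; 0 0 0 0 0 0.12; 0 0 0 0 0 0.12; 0 0 0 0 0 0.12; 0 0 0 0 0 0.12; 0 0 0 0 0 0.12; 0 0 0 0 0 0.1; 0 0 0 0 0 0; 0 0 0 0 0 0'
python3 -c "
from h import *
go('low_left',1.571,.0);check(roi=(200,100,360,300))"
```

```text
time: 21.43
ee_pos: [0.5296, 0.0734, 0.0789]
tool_rot: [-0.215, 0.977, -0.014, -0.003]
ft_force: [-0.2, -6.0, 0.5]
grip_width: 0.0102
finger_force: 79.0
t 21.43 shift cm [-0.14  0.04  0.35] turn [ 0.004 -0.002 -0.03 ] shift in target axes [-0.14  0.04  0.35] F [-0.2 -6.   0.5] M [-1.3  -0.29  0.67] grip 0.0102 79.0 q [ 0.53  0.52 -0.5   1.94 -0.27  0.78 -1.32]
yellow low_left off mm [0.4 0.1] 377
green low_left r 19.8 mm ang 1.563 (np.float64(280.0), np.float64(241.7), 1151)
```

```bash
python3 -m crank '0 0 0 0 0 0; 0 0 0 0 0 0; 0 0 0 0 0 0; 0 0 -2.5 0 0 0; 0 0 -2.5 0 0 0; 0 0 0 0 0 0' 0.45
python3 -c "
from h import *
check(roi=(200,100,360,300));go('high_right',.785,.05)"
```

```text
time: 21.98
ee_pos: [0.5317, 0.0522, 0.1273]
tool_rot: [-0.215, 0.976, -0.016, -0.001]
ft_force: [0.9, -0.9, 0.5]
grip_width: 0.047
finger_force: 0.0
yellow low_left off mm [0.4 0.1] 220
red low_left off mm [0.3 0. ] 222
green low_left r 19.1 mm ang 1.560 (np.float64(281.8), np.float64(212.3), 541)
t 22.03 shift cm [ 10.76 -11.6    0.49] turn [ 0.003 -0.003 -0.82 ] shift in target axes [15.82 -0.05  0.47] F [-0.8  0.6 -0.4] M [-0.42  0.02  0.04] grip 0.0471 0.0 q [ 0.57  0.45 -0.5   1.91 -0.28  0.89 -1.31]
```

```bash
python3 -m crank '2.15 -2.3 0.1 0 0 0; 2.15 -2.3 0.1 0 0 0; 2.15 -2.3 0.1 0 0 0; 2.15 -2.3 0.1 0 0 0; 2.15 -2.3 0.1 0 0 0; 0 0 0 0 0 -0.12; 0 0 0 0 0 -0.12; 0 0 0 0 0 -0.12; 0 0 0 0 0 -0.12; 0 0 0 0 0 -0.12; 0 0 0 0 0 -0.12; 0 0 0 0 0 -0.1'
python3 -m crank '0 0 0 0 0 0; 0 0 0 0 0 0'
python3 -c "
from h import *
go('high_right',.785,.0);check(roi=(200,100,360,300))"
```

```text
time: 23.03
ee_pos: [0.6388, 0.1582, 0.1653]
tool_rot: [-0.2, 0.9, 0.378, 0.082]
ft_force: [-0.5, -0.3, 0.1]
grip_width: 0.0468
finger_force: 0.0
time: 23.2
ee_pos: [0.6391, 0.1579, 0.1655]
tool_rot: [-0.201, 0.902, 0.374, 0.081]
ft_force: [-0.1, -0.5, 0.5]
grip_width: 0.0471
finger_force: 0.0
t 23.20 shift cm [0.26 0.16 4.64] turn [-0.002  0.002 -0.003] shift in target axes [0.26 0.15 4.64] F [-0.1 -0.5  0.5] M [-0.49  0.05  0.06] grip 0.0471 0.0 q [ 0.46  0.61 -0.68  1.63 -0.08  0.97 -0.87]
yellow high_right off mm [-0.7  0.6] 252
red high_right off mm [-0.8  0.7] 242
green high_right r 18.1 mm ang 0.802 (np.float64(282.4), np.float64(208.4), 616)
```

```bash
python3 -m crank '0.2 0.15 0.5 0 0 0; 0 0 1.2 0 0 0; 0 0 1.2 0 0 0; 0 0 0.8 0 0 0; 0 0 0.7 0 0 0; 0 0 0 0 0 0; 0 0 0 0 0 0'
python3 -m crank '0 0 0 0 0 0; 0 0 0 0 0 0; 0 0 0 0 0 0; 0 0 0 0 0 0; 0 0 0 0 0 0' 1 80
python3 -c "
from h import *
go('high_right',1.571,.0)"
```

```text
time: 23.83
ee_pos: [0.6417, 0.1767, 0.1259]
tool_rot: [-0.2, 0.902, 0.375, 0.081]
ft_force: [-0.4, 0.8, 0.2]
grip_width: 0.0469
finger_force: 0.0
time: 24.25
ee_pos: [0.6416, 0.1768, 0.128]
tool_rot: [-0.2, 0.901, 0.375, 0.082]
ft_force: [-3.8, -0.8, 5.9]
grip_width: 0.0103
finger_force: 79.5
t 24.25 shift cm [-0.02  0.06  0.44] turn [-0.     0.002  0.786] shift in target axes [0.03 0.05 0.44] F [-3.8 -0.8  5.9] M [0.01 0.89 0.23] grip 0.0103 79.5 q [ 0.41  0.66 -0.67  1.65 -0.06  0.89 -0.88]
```

```bash
python3 -m crank '0 0 0 0 0 0.12; 0 0 0 0 0 0.12; 0 0 0 0 0 0.12; 0 0 0 0 0 0.12; 0 0 0 0 0 0.12; 0 0 0 0 0 0.12; 0 0 0 0 0 0.1; 0 0 0 0 0 0; 0 0 0 0 0 0'
python3 -c "
from h import *
go('high_right',1.571,.0)"
python3 -m crank '0 0 0 0 0 0; 0 0 0 0 0 0; 0 0 0 0 0 0; 0 0 -2.5 0 0 0; 0 0 -2.5 0 0 0; 0 0 0 0 0 0' 0.45
python3 -c "
from h import *
check(roi=(200,100,360,300));go('low_right',.785,.05)"
```

```text
time: 25.0
ee_pos: [0.642, 0.1759, 0.1275]
tool_rot: [-0.215, 0.976, -0.013, -0.004]
ft_force: [-4.1, -2.8, 5.7]
grip_width: 0.0103
finger_force: 80.2
t 25.00 shift cm [-0.01 -0.05  0.43] turn [ 0.002  0.001 -0.029] shift in target axes [-0.01 -0.05  0.43] F [-4.1 -2.8  5.7] M [-0.47  0.41  1.15] grip 0.0103 80.2 q [ 0.28  0.61 -0.47  1.65 -0.22  0.9  -1.57]
time: 25.5
ee_pos: [0.6462, 0.1527, 0.1761]
tool_rot: [-0.216, 0.976, -0.016, -0.0]
ft_force: [1.7, 0.5, 0.9]
grip_width: 0.0473
finger_force: 0.0
yellow high_right off mm [-0.6  0.6] 216
red high_right off mm [-0.6  0.7] 221
green high_right r 18.5 mm ang 1.615 (np.float64(279.2), np.float64(213.8), 508)
t 25.55 shift cm [ 0.07 11.31  0.65] turn [ 0.004 -0.005 -0.82 ] shift in target axes [-8.22  7.77  0.63] F [ 0.9  0.5 -0.4] M [-0.41  0.04 -0.03] grip 0.0468 0.0 q [ 0.32  0.55 -0.47  1.62 -0.23  0.99 -1.56]
```

```bash
python3 -m crank '0 2.85 0.1 0 0 0; 0 2.85 0.1 0 0 0; 0 2.85 0.1 0 0 0; 0 2.75 0.1 0 0 0; 0 0 0 0 0 -0.12; 0 0 0 0 0 -0.12; 0 0 0 0 0 -0.12; 0 0 0 0 0 -0.12; 0 0 0 0 0 -0.12; 0 0 0 0 0 -0.12; 0 0 0 0 0 -0.1'
python3 -m crank '0 0 0 0 0 0; 0 0 0 0 0 0'
python3 -c "
from h import *
go('low_right',.785,.0);check(roi=(200,100,360,300))"
```

```text
time: 26.47
ee_pos: [0.6382, 0.0549, 0.1198]
tool_rot: [-0.2, 0.9, 0.378, 0.082]
ft_force: [0.6, 0.9, -0.3]
grip_width: 0.0469
finger_force: 0.0
time: 26.63
ee_pos: [0.6383, 0.0547, 0.12]
tool_rot: [-0.2, 0.902, 0.373, 0.082]
ft_force: [-0.4, -0.3, -0.0]
grip_width: 0.0467
finger_force: 0.0
t 26.63 shift cm [0.25 0.32 4.87] turn [-0.001  0.001 -0.004] shift in target axes [0.25 0.31 4.88] F [-0.4 -0.3 -0. ] M [-0.45 -0.04 -0.01] grip 0.0467 0.0 q [ 0.58  0.67 -0.64  1.63 -0.07  0.97 -0.7 ]
yellow low_right off mm [0.1 0.8] 244
red low_right off mm [0.1 0.7] 236
green low_right r 18.5 mm ang 0.762 (np.float64(284.0), np.float64(206.7), 612)
```

```bash
python3 -m crank '0.2 0.25 0.7 0 0 0; 0 0 1.2 0 0 0; 0 0 1.2 0 0 0; 0 0 0.8 0 0 0; 0 0 0.7 0 0 0; 0 0 0 0 0 0; 0 0 0 0 0 0'
python3 -m crank '0 0 0 0 0 0; 0 0 0 0 0 0; 0 0 0 0 0 0; 0 0 0 0 0 0; 0 0 0 0 0 0' 1 80
python3 -c "
from h import *
go('low_right',1.571,.0)"
```

```text
time: 27.27
ee_pos: [0.6413, 0.074, 0.0782]
tool_rot: [-0.2, 0.901, 0.375, 0.082]
ft_force: [-0.1, 0.1, 0.1]
grip_width: 0.0468
finger_force: 0.0
time: 27.68
ee_pos: [0.6414, 0.0737, 0.0801]
tool_rot: [-0.2, 0.902, 0.375, 0.082]
ft_force: [-3.4, -0.1, 5.3]
grip_width: 0.0101
finger_force: 79.5
t 27.68 shift cm [-0.01  0.12  0.45] turn [0.    0.001 0.785] shift in target axes [0.08 0.09 0.45] F [-3.4 -0.1  5.3] M [0.02 0.74 0.13] grip 0.0101 79.5 q [ 0.54  0.72 -0.63  1.65 -0.05  0.89 -0.71]
```

```bash
python3 -m crank '0 0 0 0 0 0.12; 0 0 0 0 0 0.12; 0 0 0 0 0 0.12; 0 0 0 0 0 0.12; 0 0 0 0 0 0.12; 0 0 0 0 0 0.12; 0 0 0 0 0 0.1; 0 0 0 0 0 0; 0 0 0 0 0 0'
python3 -c "
from h import *
go('low_right',1.571,.0)"
python3 -m crank '0 0 0 0 0 0; 0 0 0 0 0 0; 0 0 0 0 0 0; 0 0 -2.5 0 0 0; 0 0 -2.5 0 0 0; 0 0 0 0 0 0' 0.45
python3 -c "
from h import *
check(roi=(200,100,360,300));go('high_left',.785,.05)"
```

```text
time: 28.43
ee_pos: [0.6417, 0.0731, 0.0798]
tool_rot: [-0.215, 0.976, -0.013, -0.004]
ft_force: [-3.9, -2.0, 6.9]
grip_width: 0.0105
finger_force: 80.2
t 28.43 shift cm [0.05 0.02 0.45] turn [ 0.002  0.001 -0.029] shift in target axes [0.05 0.02 0.45] F [-3.9 -2.   6.9] M [-0.38  0.42  1.1 ] grip 0.0105 80.2 q [ 0.41  0.67 -0.42  1.66 -0.22  0.9  -1.39]
time: 28.93
ee_pos: [0.6457, 0.0493, 0.1281]
tool_rot: [-0.215, 0.976, -0.016, -0.0]
ft_force: [1.2, -0.4, 0.3]
grip_width: 0.0471
finger_force: 0.0
yellow low_right off mm [0.2 0.8] 214
red low_right off mm [0.2 0.8] 218
green low_right r 18.2 mm ang 1.568 (np.float64(277.7), np.float64(212.8), 519)
t 28.98 shift cm [-12.03 -11.07   0.56] turn [ 0.005 -0.004 -0.82 ] shift in target axes [ -0.11 -16.35   0.65] F [0.  0.4 0.4] M [-0.43 -0.02  0.01] grip 0.0466 0.0 q [ 0.44  0.62 -0.42  1.62 -0.23  0.99 -1.39]
```

```bash
python3 -m crank '-2.4 -2.2 0.1 0 0 0; -2.4 -2.2 0.1 0 0 0; -2.4 -2.2 0.1 0 0 0; -2.4 -2.2 0.1 0 0 0; -2.4 -2.2 0.1 0 0 0; 0 0 0 0 0 -0.12; 0 0 0 0 0 -0.12; 0 0 0 0 0 -0.12; 0 0 0 0 0 -0.12; 0 0 0 0 0 -0.12; 0 0 0 0 0 -0.12; 0 0 0 0 0 -0.1'
python3 -m crank '0 0 0 0 0 0; 0 0 0 0 0 0'
python3 -c "
from h import *
go('high_left',.785,.0);check(roi=(200,100,360,300))"
```

```text
time: 29.98
ee_pos: [0.5249, 0.158, 0.1671]
tool_rot: [-0.2, 0.9, 0.378, 0.082]
ft_force: [0.2, 0.4, -1.1]
grip_width: 0.047
finger_force: 0.0
time: 30.15
ee_pos: [0.5251, 0.1578, 0.1673]
tool_rot: [-0.2, 0.902, 0.374, 0.081]
ft_force: [0.5, 0.9, -0.2]
grip_width: 0.0471
finger_force: 0.0
t 30.15 shift cm [0.2  0.22 4.79] turn [-0.001  0.001 -0.004] shift in target axes [0.19 0.22 4.79] F [ 0.5  0.9 -0.2] M [-0.46  0.03 -0.05] grip 0.0471 0.0 q [ 0.53  0.4  -0.69  1.91 -0.24  0.88 -0.75]
yellow high_left off mm [-0.7 -0.3] 258
red high_left off mm [-0.7 -0.1] 244
green high_left r 18.7 mm ang 0.816 (np.float64(284.1), np.float64(207.8), 618)
```

```bash
python3 -m crank '0.15 0.2 0.6 0 0 0; 0 0 1.2 0 0 0; 0 0 1.2 0 0 0; 0 0 0.8 0 0 0; 0 0 0.7 0 0 0; 0 0 0 0 0 0; 0 0 0 0 0 0'
python3 -m crank '0 0 0 0 0 0; 0 0 0 0 0 0; 0 0 0 0 0 0; 0 0 0 0 0 0; 0 0 0 0 0 0' 1 80
python3 -c "
from h import *
go('high_left',1.571,.0)"
```

```text
time: 30.78
ee_pos: [0.5277, 0.1766, 0.1266]
tool_rot: [-0.2, 0.902, 0.375, 0.082]
ft_force: [1.3, -0.6, 0.5]
grip_width: 0.0472
finger_force: 0.0
time: 31.2
ee_pos: [0.528, 0.1762, 0.1278]
tool_rot: [-0.2, 0.902, 0.375, 0.082]
ft_force: [-2.5, -1.3, 5.3]
grip_width: 0.0103
finger_force: 78.4
t 31.20 shift cm [-0.02  0.    0.43] turn [0.001 0.001 0.786] shift in target axes [-0.01  0.02  0.43] F [-2.5 -1.3  5.3] M [-0.28  0.44  0.23] grip 0.0103 78.4 q [ 0.48  0.47 -0.67  1.94 -0.21  0.78 -0.77]
```

```bash
python3 -m crank '0 0 0 0 0 0.12; 0 0 0 0 0 0.12; 0 0 0 0 0 0.12; 0 0 0 0 0 0.12; 0 0 0 0 0 0.12; 0 0 0 0 0 0.12; 0 0 0 0 0 0.1; 0 0 0 0 0 0; 0 0 0 0 0 0'
python3 -c "
from h import *
go('high_left',1.571,.0)"
python3 -m crank '0 0 0 0 0 0; 0 0 0 0 0 0; 0 0 0 0 0 0; 0 0 -2.5 0 0 0; 0 0 -2.5 0 0 0; 0 0 0 0 0 0' 0.45
python3 -c "
from h import *
check(roi=(200,100,360,300))"
python3 -m crank '0 0 -3 0 0 0; 0 0 -3 0 0 0; -3 0 -2 0 0 0; -3 0 -2 0 0 0; -3 0 0 0 0 0; -3 0 0 0 0 0; 0 0 0 0 0 0; 0 0 0 0 0 0'
python3 -c "
from h import *
from bench import snapshot
t=snapshot('scene')['image'];cv2.imwrite('pics/end_s.png',t[:,:,::-1])
check(roi=(0,0,560,420))"
```

```text
time: 31.95
ee_pos: [0.5282, 0.1756, 0.1275]
tool_rot: [-0.215, 0.976, -0.013, -0.003]
ft_force: [-1.7, -3.9, 5.2]
grip_width: 0.0103
finger_force: 79.4
t 31.95 shift cm [-0.03 -0.05  0.43] turn [ 0.002 -0.    -0.03 ] shift in target axes [-0.03 -0.05  0.43] F [-1.7 -3.9  5.2] M [-0.73  0.24  0.91] grip 0.0103 79.4 q [ 0.33  0.42 -0.48  1.94 -0.34  0.8  -1.48]
time: 32.45
ee_pos: [0.5313, 0.1534, 0.1756]
tool_rot: [-0.216, 0.976, -0.016, -0.001]
ft_force: [0.7, -1.0, 0.4]
grip_width: 0.0471
finger_force: 0.0
yellow high_left off mm [-0.5 -0.2] 221
red high_left off mm [-0.5 -0.2] 220
green high_left r 19.1 mm ang 1.601 (np.float64(279.9), np.float64(211.7), 520)
time: 33.17
ee_pos: [0.4069, 0.1165, 0.2641]
tool_rot: [-0.215, 0.976, -0.016, -0.004]
ft_force: [1.2, 0.4, 1.0]
grip_width: 0.0474
finger_force: 0.0
yellow high_left off mm [-0.6 -0.5] 104
yellow low_left off mm [ 0.2 -0.2] 91
red high_left off mm [-0.3 -5. ] 12
red low_left off mm [ 0.5 -1. ] 69
green high_left r 19.5 mm ang 1.616 (np.float64(280.3), np.float64(38.1), 147)
green low_left r 18.2 mm ang 1.450 (np.float64(405.8), np.float64(43.7), 211)
```

View pics/end_s.png

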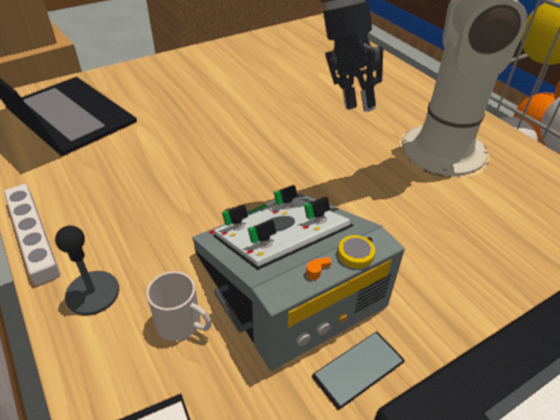

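The end view shows all four green ends turned to their red dots: (225,217), (253,235), (308,207) and (278,195). The arm is clear, and the mug, phone, stopwatch and whistle are where they were.

```bash
python3 -c "
from bench import finish_job
print(finish_job())"
```

```text
the job is handed in; nothing more can be done
None
```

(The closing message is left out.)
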